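# Let the wound dial drum back to home and re-lock its pawl

## Task

The sprung dial drum has been wound past home. Press the release button, gently and without forcing the pawl against its stop, to lift the pawl clear of the ratchet wheel and let the drum turn itself back; then let the pawl drop again so that it locks the drum at home, with the drum's raised rib under the brass pointer. Leave the things around it where they are.

Things in the scene. Friction and masses are not known exactly. Their poses are not given: they have to be found in the camera images.
- unit: Fixed dial-indexing unit. Dark base plate (x -120 to +70, y -120 to +160, 15 mm thick), red cast housing at the -x end, 140 mm high. Origin on the table under the drum's middle, z up. The aluminium drum, diameter 80 mm, lies along the unit's x, its axis 85 mm up. Fixed posts: pawl at y 64, button guide at y 152 (190 mm high), pointer at y -78 mm.
- drum (a joint): Drum angle, rad. 0 = home, where the pawl holds it with its dark rib under the pointer. Positive = wound past home (drum top moves to unit -y). Starts 2 to 4 teeth wound (tooth = 0.524); may creep back up to one tooth (2 s) at first. A damped spring drives it back at about 0.25 rad/s when the pawl is clear, past home to -1.2 if not caught; it can be wound up under the pawl (0.2 N m).
- wheel (a point): Centre of the steel ratchet wheel on the drum's +x end: 12 saw teeth, tip radius 55, root radius 46, 14 mm thick, axis along unit x, 85 mm above the table. A dark bar on its +x face continues the drum's raised rib (12 x 6 mm section, along the drum), so that both show the angle.
- pointer (a point): Tip of the fixed slim brass pointer on the -y side of the drum, 52 mm from its axis. It points at the axis, down at 45 degrees towards unit +y. The rib stands right under it at home.
- pawl: Dark steel see-saw lever along unit y, 132 mm long, 10 mm thick, on a pin at its origin (unit y 62, 143 mm above the table). Nose at the -y end, on the wheel's top; tail at the +y end under the release button. A light spring drops the nose into whichever gap comes; the next tooth face then stops against it. When the nose is lifted the tail meets a hard stop screw soon after the nose is clear.
- button: Release button: round steel cap, diameter 34, 8 mm thick, on a 10 mm rod in a brass guide at unit x 36, y 117 mm; pressed straight down to push the pawl's tail down and so lift its nose. Springs back up when let go. Origin: on its axis at table height when up. Not over 15 N.
- button_top (a point): Middle of the cap's top, 232 mm above the table when up, nothing above it. First comes free play of 2 to 20 mm (set differently each time, in no reading; 1 to 2 N), then the loaded nose is levered out over some 8 mm at 5 to 9 N, then it is clear (about 4 N), and 1 to 2 mm further the stop is hard. So no fixed depth serves: feel for it and watch the nose and drum.
- pawl_nose (a point): Lower tip of the pawl's nose, 62 mm from the pin. Seated in a gap it is about 131 mm above the table (46 mm above the drum's axis); it clears the teeth at 140 mm.
- ink_cup: Bystander: open steel cup, 64 wide, 50 tall (mm). Origin: middle of its underside. To be left alone.
- print_pad: Bystander: orange-pink silicone printing pad, 60 wide, 50 tall (mm). Origin: middle of its underside. To be left alone.
- spacer_ring: Bystander: flat steel ring, 56 wide, 14 tall (mm). Origin: middle of its underside. To be left alone.
- solvent: Bystander: clear bottle, 44 wide, 120 tall (mm). Origin: middle of its underside. To be left alone.
- dial_box: Bystander: grey open box with four compartments, 110 x 90 x 25 (mm). Origin: middle of its underside. To be left alone.
- driver: Bystander: screwdriver lying down, about 200 long (mm). Origin: middle of its underside. To be left alone.
- ink_jar: Bystander: amber jar with black cap, 52 wide, 60 tall (mm). Origin: middle of its underside. To be left alone.
- brush: Bystander: brush lying down, about 200 long (mm). Origin: middle of its underside. To be left alone.

How it is judged:
By the outcome, as a careful person would: the job done as asked, in the order asked, and still so for the second after the job is handed in, with the robot touching nothing.
It also fails if it takes over 61 s, if anything falls off the work surface, if the arm or the gripper's body presses on something with over 40 N, if the wrist force passes 120 N, or if a joint passes its speed limit or range.

## Robot

A 6-joint arm with a two-finger parallel gripper is mounted at the origin on the work surface. World frame = base frame: x ahead of the robot, y to its left, z up, the work surface at z = 0. Lengths are in m, angles in rad, forces in N, time in s.
With the tool pointing down it reaches from about 0.3 to 0.775 m from the base axis. Payload 14.6 kg.
Tool frame: the origin (TCP) lies between the finger pads; the fingertips stand 14 mm ahead of it and the grasp point (between the pads) lies 5 mm behind it; z points along the fingers, y is the line along which they close (so a half turn about z gives the same grasp; the last joint's range is limited). The gripper opens to 94 mm and grips with 3 to 60 N. Pads are 16 mm wide; open, the fingers measure 119 mm over their backs; the gripper's body (75 mm by 177 mm) begins 78 mm behind the grasp point.
Start: joints at [-1.25, 0.3, 1.521, -0, 1.321, -0.067], TCP at [0.208, -0.509, 0.187] pointing down, gripper open.
Joint ranges: [-3.03, 3.03], [-0.79, 2.21], [0.23, 2.52], [-1.04, 4.18], [0, 3.07], [-2.55, 2.55]. Speed limits (rad/s): [2.22, 2.22, 2.57, 3.14, 3.14, 3.14].

## Interface

Orientations are given as [roll, pitch, yaw] about the fixed x, y, z axes, in that order (R = Rz(yaw) Ry(pitch) Rx(roll)).
In Python, from bench import robot gives the robot as it stands. Calls block until the motion is done:
- robot.goto(position, orientation): joint-space move of the TCP to a pose.
- robot.move_linear(position, vel=0.15, rotation=None, until_force=None): straight line of the TCP; rotation=None keeps the orientation; vel is the mean speed in m/s. With until_force (N) it stops when the force on the tool has changed by that much, and returns True; else False.
- robot.move_j(angles): joint-space move.
- robot.move_gripper(opening, force=None): finger opening in m; force is the grip in N (None keeps the last); returns when the fingers have stopped.
- robot.dwell(seconds).
- robot.solve_ik(position, orientation): joint angles nearest the present ones, or None.
- robot.get_obs(): the state.
- robot.snapshot(name): name is "side" or "top" or "wrist"; returns (picture, depth): 400x640x3 uint8, red, green, blue; 400x640 float32, m along the optical axis (not along the pixel's ray), 0 where there is no reading.
- robot.camera_params(name): a dict with "fx", "fy", "cx", "cy" (pixels), "R" (3x3) and "t" (3): a world point X has camera coordinates R X + t. Camera axes: x right, y down, z forward; pixel columns grow to the right and rows downward; lengths in m; the calibration is good to about 2 mm. The wrist camera is an equidistant fisheye: a pixel r from the principal point sees the ray r / f radians off the axis. A picture is of the moment at which its call begins: read the wrist's pose just before it. camera_params takes no time and is no camera call; for the wrist camera it gives the pose at the moment of the call.
A pose or a line that the arm cannot do raises robot.MotionError and nothing moves.
- robot.finish_job(): hands the job in; it is judged then, once.
Trained networks look in the newest picture that a camera, given by its name, has taken for a name from the list of things; names that differ only in an ending like _2 or _b are one class to them, and where a whole thing is asked for, a point or a joint stands for the part that bears it (a point fixed in the world has none). Each returns a list of dicts, best first, with "score" (0 to 1); they miss things now and then, are a little off and sometimes report something else, mostly with a low value. They report only what shows in the picture. A call takes as long as a camera call.
- robot.boxes_of(thing, camera): "uv" ([column, row] in pixels, amid what is visible of it).
The state is a dict: "clock": time; "joint_positions": joint angles; "dq": joint speeds; "effort": joint torques, N m; "tool_pos": TCP position; "tool_rot": TCP orientation; "wrist_force": force on the tool from outside, world axes, zero at the start; "torque": the same for the moment, N m; "gripper_width": finger opening in m; "finger_force": force on a finger pad.
Only numpy, scipy, OpenCV 4.12 (cv2) and the standard library are available. Lean on these libraries where they do the work, as an engineer would, in place of code of your own. Each camera call takes 0.05 s, during which the arm holds its last target. There are 200 camera calls.

## Working session

There is one attempt and no reset: what is moved stays moved. The work goes in short steps, each a Python script; the robot and the scene stay as the last script left them, time stands still between calls to the robot, and variables do not carry over. Pictures are saved under pics/ and viewed, at most 10 in all, crops included, and the job is handed in when it is done.

```bash
mkdir -p pics; ls; cat > h.py <<'E'
import numpy as np, cv2
from bench import robot
def save(n,cam):
    p,d=robot.snapshot(cam); cv2.imwrite(f'pics/{n}.png',p[:,:,::-1]); return p,d
def world(cam,uv,d,z=None):
    c=robot.camera_params(cam); R=np.array(c['R']);t=np.array(c['t'])
    ray=np.array([(uv[0]-c['cx'])/c['fx'],(uv[1]-c['cy'])/c['fy'],1.])
    o=-R.T@t; r=R.T@ray
    if z is not None: return o+r*(z-o[2])/r[2]
    return o+r*d
def proj(cam,X):
    c=robot.camera_params(cam); q=np.array(c['R'])@X+np.array(c['t']); return np.array([c['fx']*q[0]/q[2]+c['cx'],c['fy']*q[1]/q[2]+c['cy']])
E
python3 - <<'E'
from h import *
pic={}
for c in('side','top'):
    p,d=save(c+'0',c)
    for n in('button_top','pawl_nose','wheel','pointer','unit','button','pawl','drum'):
        b=robot.boxes_of(n,c)[:2]
        for x in b:
            u=x['uv'];i=int(round(u[1])),int(round(u[0]))
            print(c,n,np.round(u),round(x['score'],2),np.round(world(c,u,d[i]),3),d[i])
print(robot.get_obs()['clock'],robot.get_obs()['wrist_force'])
for c in('side','top'):print(robot.camera_params(c))
E
```

```text
pics
side button_top [306. 171.] 0.53 [0.611 0.019 0.233] 1.2746087
side button_top [336. 225.] 0.16 [ 0.567 -0.056  0.014] 1.4293655
side pawl_nose [320. 188.] 0.78 [ 0.605 -0.025  0.152] 1.3470545
side wheel [339. 226.] 0.61 [ 0.556 -0.058  0.018] 1.4223877
side wheel [281. 244.] 0.36 [0.592 0.136 0.05 ] 1.3186587
side pointer [339. 227.] 0.83 [ 0.552 -0.056  0.016] 1.4202113
side unit [338. 225.] 0.86 [ 0.564 -0.06   0.013] 1.4309007
side pawl [319. 190.] 0.51 [ 0.603 -0.022  0.148] 1.3469355
side drum [343. 200.] 0.68 [ 0.546 -0.064  0.122] 1.3534558
side drum [281. 241.] 0.46 [0.638 0.104 0.005] 1.3899364
top button_top [310. 176.] 0.74 [0.611 0.017 0.23 ] 1.0887905
top button_top [338. 223.] 0.68 [ 0.515 -0.048  0.122] 1.1743256
top pawl_nose [334. 188.] 0.82 [ 0.6   -0.042  0.15 ] 1.1657526
top wheel [341. 221.] 0.91 [ 0.52  -0.055  0.122] 1.1761084
top pointer [338. 224.] 0.77 [ 0.513 -0.049  0.12 ] 1.1757222
top unit [337. 222.] 0.69 [ 0.519 -0.045  0.119] 1.1781147
top unit [272. 191.] 0.42 [0.637 0.126 0.004] 1.3135254
top button [306. 173.] 0.47 [0.619 0.026 0.23 ] 1.0903287
top pawl [331. 188.] 0.64 [ 0.601 -0.033  0.153] 1.1627164
top drum [350. 213.] 0.65 [ 0.541 -0.081  0.122] 1.1811986
0.9 [ 0.44629833  0.18971524 -0.52864617]
{'fx': 469.5861918574317, 'fy': 469.5861918574317, 'cx': 324.36096827708104, 'cy': 196.07959739463877, 'R': array([[-0.69275705, -0.7211542 , -0.00492903],
       [-0.45592989,  0.44325168, -0.77178746],
       [ 0.55876257, -0.53241391, -0.63586148]]), 't': array([0.38746634, 0.38199555, 1.0921397 ])}
{'fx': 461.9077456022925, 'fy': 461.9077456022925, 'cx': 317.42160525042016, 'cy': 205.0657638124723, 'R': array([[-0.04454048, -0.9990006 ,  0.00373369],
       [-0.97595698,  0.04271425, -0.21373692],
       [ 0.21336383, -0.01316387, -0.97688412]]), 't': array([0.02663083, 0.57696169, 1.18339745])}
```

```bash
python3 - <<'E'
import cv2,numpy as np
a=cv2.imread('pics/side0.png')[110:300,230:430];b=cv2.imread('pics/top0.png')[110:300,230:430]
cv2.imwrite('pics/c0.png',np.vstack([cv2.resize(x,(600,570),interpolation=2)[:,:] for x in(a,)]))
cv2.imwrite('pics/c1.png',cv2.resize(b,(600,570),interpolation=2))
E
```

```text
(no output)
```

View pics/c0.png

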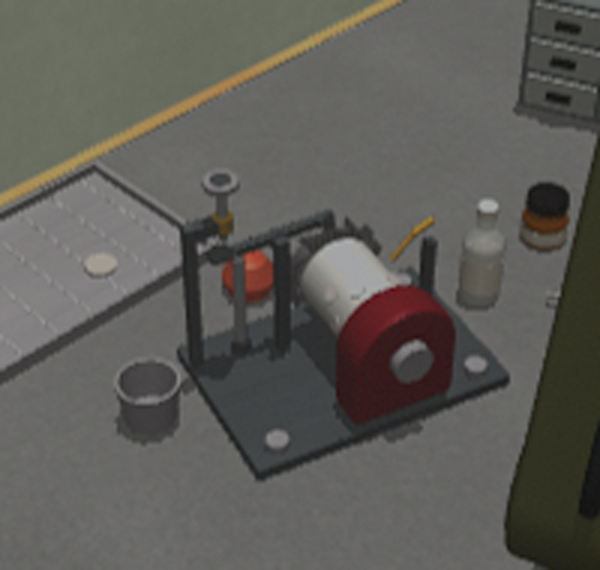

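View pics/c1.png

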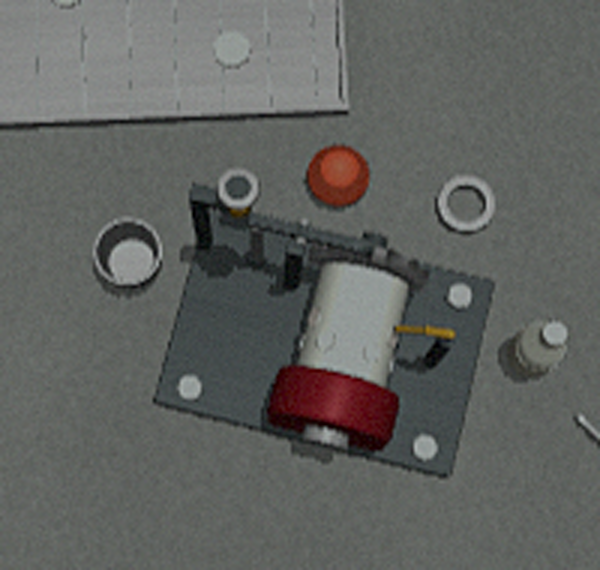

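View pics/side0.png

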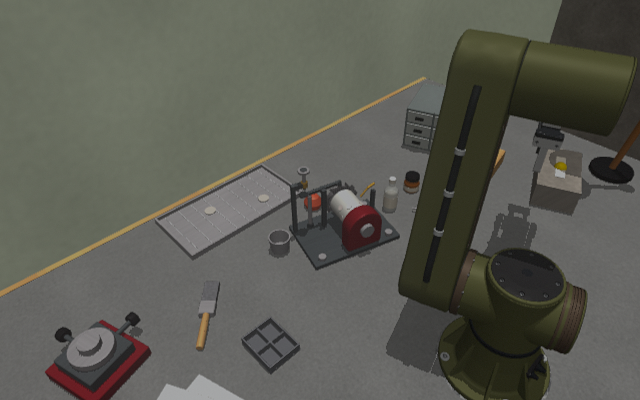

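```bash
python3 - <<'E'
from h import *
k=lambda u:(u[0]/3+230,u[1]/3+110)
C=[(155,402),(450,475),(493,282)]
P=np.array([world('top',k(u),0,.015)[:2] for u in C]); U=np.array([(-.12,.16),(-.12,-.12),(.07,-.12)])
A=[];b=[]
B=world('top',k((238,188)),0,.232)[:2]; print('button',B, world('side',(220/3+230,182/3+110),0,.232))
P=np.vstack([P,B,B]);U=np.vstack([U,[.036,.117],[.036,.117]])
pc,uc=P.mean(0),U.mean(0);H=(U-uc).T@(P-pc);yaw=np.arctan2(H[0,1]-H[1,0],H[0,0]+H[1,1])
R=np.array([[np.cos(yaw),-np.sin(yaw)],[np.sin(yaw),np.cos(yaw)]]);t=pc-R@uc
print('yaw',yaw,'t',t,'res',(U@R.T+t-P)*1e3)
o=robot.get_obs();print(o['tool_pos'],o['tool_rot'],o['gripper_width'])
c=robot.camera_params('wrist');Rc=np.array(c['R']);print(c['fx'],c['cx'],c['cy'],'cam pos',-Rc.T@c['t'],'axis',Rc[2],'right',Rc[0])
b=t+R@[.036,.117]
for y in np.arange(-3,3.2,.4):
    q=robot.solve_ik([*B,.29],[np.pi,0,y]); print(round(y,1),None if q is None else np.round(q,2))
E
```

```text
button [0.61944093 0.01898919] [0.6178289  0.02157772 0.232     ]
yaw -0.2930098881735606 t [ 0.55136857 -0.08222168] res [[-0.01118812  1.99293944]
 [-2.55141568 -0.64431032]
 [ 2.18862778 -2.15740423]
 [ 0.18698801  0.40438756]
 [ 0.18698801  0.40438756]]
[ 0.20797246 -0.50916206  0.18685907] [3.14158390e+00 9.88833196e-06 3.87791384e-01] 0.09414107281065366
309.70691628693146 318.3157070068116 200.39125261359536 cam pos [ 0.27235157 -0.48340145  0.38420029] axis [-0.22038446 -0.08955669 -0.9712931 ] right [ 3.78238309e-01 -9.25708141e-01 -4.67923258e-04]
-3.0 [-0.03  0.41  1.13  0.    1.59 -1.74]
-2.6 [-0.03  0.41  1.13  0.    1.59 -2.14]
-2.2 [-0.03  0.41  1.13  0.    1.59 -2.54]
-1.8 None
-1.4 None
-1.0 [-0.03  0.41  1.13 -0.    1.59  2.54]
-0.6 [-0.03  0.41  1.13 -0.    1.59  2.14]
-0.2 [-0.03  0.41  1.13 -0.    1.59  1.74]
0.2 [-0.03  0.41  1.13 -0.    1.59  1.34]
0.6 [-0.03  0.41  1.13 -0.    1.59  0.94]
1.0 [-0.03  0.41  1.13 -0.    1.59  0.54]
1.4 [-0.03  0.41  1.13 -0.    1.59  0.14]
1.8 [-0.03  0.41  1.13  0.    1.59 -0.26]
2.2 [-0.03  0.41  1.13  0.    1.59 -0.66]
2.6 [-0.03  0.41  1.13  0.    1.59 -1.06]
3.0 [-0.03  0.41  1.13  0.    1.59 -1.46]
```

```bash
cat >> h.py <<'E'
YAW=-.293;T=np.array([.5514,-.0822]);BT=np.array([.6190,.0196])
def unit(x,y,z): c,s=np.cos(YAW),np.sin(YAW); return np.array([T[0]+c*x-s*y,T[1]+s*x+c*y,z])
def wproj(X):
    c=robot.camera_params('wrist'); q=np.array(c['R'])@X+np.array(c['t']); th=np.arctan2(np.hypot(q[0],q[1]),q[2]); n=q[:2]/np.hypot(*q[:2])
    return np.array([c['cx'],c['cy']])+c['fx']*th*n
E
python3 - <<'E'
from h import *
robot.goto(unit(.1,-.2,.28),[np.pi,0,-1.0])
p,d=save('w1','wrist'); o=robot.get_obs(); print(o['clock'],o['tool_pos'])
for n,X in dict(nose=(.036,0,.131),wheel=(.036,0,.085),ptr=(-.02,-.037,.122),btn=(.036,.117,.232)).items(): print(n,wproj(unit(*X)))
print(robot.boxes_of('wheel','wrist')[:2],robot.boxes_of('pointer','wrist')[:2])
E
```

```text
2.775 [ 0.58895736 -0.30314086  0.27985995]
nose [237.77652216 315.81003397]
wheel [244.64596896 298.65733853]
ptr [285.44481081 324.79739683]
btn [166.16541794 395.90090039]
[{'uv': [278.4, 287.4], 'score': 0.73}] [{'uv': [278.0, 287.6], 'score': 0.59}]
```

View pics/w1.png

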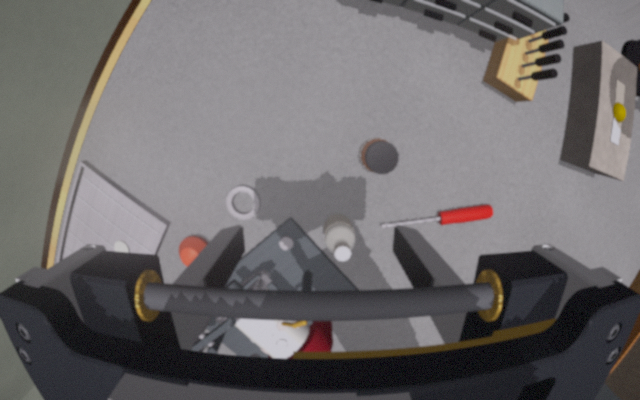

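```bash
python3 - <<'E'
from h import *
robot.move_gripper(0.0)
robot.goto([*BT,.30],[np.pi,0,-1.02])
robot.move_linear([*BT,.256],vel=.1)
p,d=save('w2','wrist'); o=robot.get_obs(); print(o['clock'],o['tool_pos'],o['wrist_force'],o['gripper_width'])
for n,X in dict(nose=(.036,0,.131),wheel=(.036,0,.085),ptr=(-.02,-.037,.122),btn=(.036,.117,.232)).items(): print(n,wproj(unit(*X)))
for n in('pawl_nose','wheel','pointer','button_top'):print(n,robot.boxes_of(n,'wrist')[:2])
E
```

```text
Traceback (most recent call last):
bench.MotionError: the arm cannot take that pose within its joint ranges
```

```bash
python3 - <<'E'
from h import *
robot.goto([*BT,.30],[np.pi,0,-.97])
robot.move_linear([*BT,.256],vel=.1)
p,d=save('w2','wrist'); o=robot.get_obs(); print(o['clock'],o['tool_pos'],o['wrist_force'],o['gripper_width'])
for n,X in dict(nose=(.036,0,.131),wheel=(.036,0,.085),ptr=(-.02,-.037,.122),btn=(.036,.117,.232)).items(): print(n,wproj(unit(*X)))
for n in('pawl_nose','wheel','pointer','button_top'):print(n,robot.boxes_of(n,'wrist')[:2])
E
```

```text
6.1667 [0.61928929 0.01938788 0.25684037] [0.15413115 1.10937307 0.60334987] 0.0005115524290237014
nose [404.70137569 123.96046694]
wheel [394.42521181 124.00582852]
ptr [454.58219395 144.96805836]
btn [318.60729544 219.32407958]
pawl_nose [{'uv': [356.3, 158.2], 'score': 0.81}]
wheel [{'uv': [395.4, 170.9], 'score': 0.89}]
pointer [{'uv': [398.1, 173.5], 'score': 0.79}, {'uv': [212.0, 329.5], 'score': 0.74}]
button_top [{'uv': [313.7, 210.7], 'score': 0.7}]
```

View pics/w2.png

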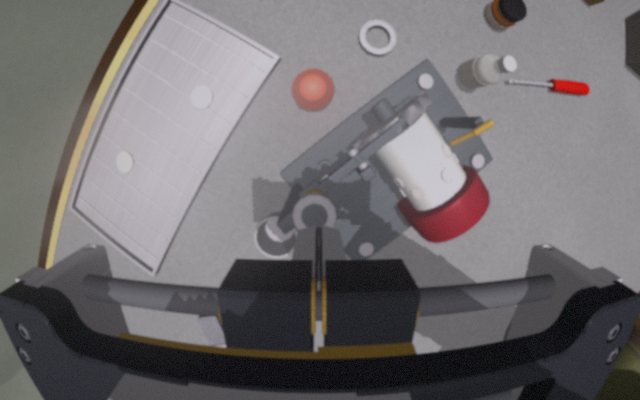

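```bash
cat >> h.py <<'E'
BT=BT+np.array([.0012,-.0017])
E=np.radians(np.arange(5,150,1.)); XS=np.arange(-.055,.028,.001)
def unwrap(p,r=.040,E=E):
    """drum surface: rows = elevation from unit -y (deg 5..149), cols = unit x"""
    c=robot.camera_params('wrist'); X,Eg=np.meshgrid(XS,E)
    uy,uz=-r*np.cos(Eg),.085+r*np.sin(Eg); co,s=np.cos(YAW),np.sin(YAW)
    W=np.stack([T[0]+co*X-s*uy,T[1]+s*X+co*uy,uz],-1)
    q=W@np.array(c['R']).T+np.array(c['t']); h=np.hypot(q[...,0],q[...,1]); k=c['fx']*np.arctan2(h,q[...,2])/h
    return cv2.remap(p,(c['cx']+k*q[...,0]).astype(np.float32),(c['cy']+k*q[...,1]).astype(np.float32),cv2.INTER_LINEAR)
E
python3 - <<'E'
from h import *
p,d=save('w3','wrist'); s,_=save('s3','side')
u=unwrap(p); a=cv2.resize(u,None,fx=3,fy=3); b=cv2.resize(s[150:250,280:400],None,fx=3.6,fy=3.6); w=cv2.resize(p[90:190,340:500],None,fx=3,fy=3)
H=np.zeros((600,800,3),np.uint8); H[:min(435,a.shape[0]),:a.shape[1]]=a[:435]; H[:360,300:300+b.shape[1]]=b; H[300:600,300:780]=w
cv2.imwrite('pics/m3.png',H[:,:,::-1])
o=robot.get_obs();print(o['clock'],[robot.get_obs()['wrist_force'][2].round(2) for _ in range(5)])
E
```

```text
6.4667 [np.float64(0.39), np.float64(0.39), np.float64(0.39), np.float64(0.39), np.float64(0.39)]
```

View pics/m3.png

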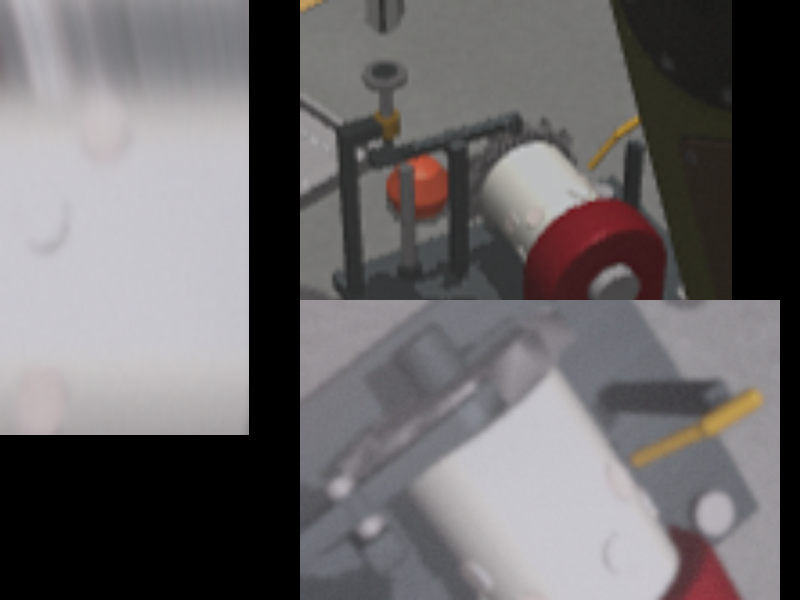

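```bash
cat >> h.py <<'E'
def look():
    p,_=robot.snapshot('wrist'); g=cv2.cvtColor(unwrap(p),cv2.COLOR_RGB2GRAY).astype(np.float32); return g
def shift(a,b,m=14,r0=42,r1=130):
    """rows by which b is turned home-wards (deg) relative to a"""
    t=a[r0:r1-m,4:76]; s=cv2.matchTemplate(b[r0-4:r1,4:76],t,cv2.TM_CCOEFF_NORMED)[:,0]; i=int(s.argmax())
    if 0<i<len(s)-1: i+=.5*(s[i-1]-s[i+1])/(s[i-1]-2*s[i]+s[i+1])
    return i-4, s.max()
def press(z0,limit=10.5,step=.0005,move=4.):
    """find the loaded nose, lever it out, return on drum motion"""
    f0=np.mean([(robot.dwell(.02),robot.get_obs()['wrist_force'][2])[1] for _ in range(5)])
    hit=robot.move_linear([*BT,z0-.024],vel=.02,until_force=3.2); z=robot.get_obs()['tool_pos'][2]; print('loaded',hit,z,robot.get_obs()['clock'])
    ref=look(); fmax=0; n=0; log=[]; ok=False
    z=z if hit else z0-.024
    for i in range(40):
        g=look(); s,c=shift(ref,g); f=robot.get_obs()['wrist_force'][2]-f0; log.append((round(z*1e3,1),round(f,1),round(s,1))); fmax=max(fmax,f)
        if s>move and c>.5: ok=True; break
        if f>limit: print('too hard'); break
        if (s>1 and c>.5) or (fmax>4.5 and f<fmax-1.2 and n<4): n+=1; robot.dwell(.1); continue
        z-=step; robot.move_linear([*BT,z],vel=.02)
    print(log, robot.get_obs()['clock']); return ok,z,ref
E
python3 - <<'E'
from h import *
z0=.250
robot.move_linear([*BT,z0],vel=.1)
ok,z,ref=press(z0)
robot.move_linear([*BT,z0],vel=.2)
g0=ref; L=[]
tot=0
for i in range(28):
    g=look(); s,c=shift(g0,g); tot+=s; g0=g; L.append((round(robot.get_obs()['clock'],2),round(tot,1),round(float(c),2))); robot.dwell(.06)
print(L)
save('s4','side'); p,_=save('w4','wrist')
E
```

```text
loaded False 0.22614122258241515 8.15
[(226.0, np.float64(-0.6), np.float32(-0.0)), (225.5, np.float64(-0.7), np.float32(-0.0)), (225.0, np.float64(-0.7), np.float32(0.1)), (224.5, np.float64(-0.4), np.float32(-0.0)), (224.0, np.float64(0.1), np.float32(-0.1)), (223.5, np.float64(-0.6), np.float32(-0.0)), (223.0, np.float64(-0.5), np.float32(0.0)), (222.5, np.float64(-0.6), np.float32(-0.0)), (222.0, np.float64(0.5), np.float32(0.0)), (221.5, np.float64(-0.8), np.float32(-0.0)), (221.0, np.float64(0.1), np.float32(-0.1)), (220.5, np.float64(-0.4), np.float32(-0.0)), (220.0, np.float64(0.2), np.float32(0.0)), (219.5, np.float64(0.6), np.float32(0.1)), (219.0, np.float64(-0.3), np.float32(-0.1)), (218.5, np.float64(-0.0), np.float32(-0.1)), (218.0, np.float64(-0.9), np.float32(0.0)), (217.5, np.float64(-0.3), np.float32(-0.1)), (217.0, np.float64(-0.2), np.float32(-0.1)), (216.5, np.float64(-0.1), np.float32(0.0)), (216.0, np.float64(0.3), np.float32(-0.0)), (215.5, np.float64(0.3), np.float32(-0.0)), (215.0, np.float64(0.0), np.float32(0.0)), (214.5, np.float64(-0.1), np.float32(0.1))
[... 929 characters left out ...]
), 0.94), (21.38, np.float32(-0.6), 0.94), (21.48, np.float32(-0.6), 0.95), (21.59, np.float32(-0.7), 0.95), (21.7, np.float32(-0.7), 0.95), (21.81, np.float32(-0.9), 0.95), (21.92, np.float32(-0.9), 0.95), (22.02, np.float32(-1.0), 0.95), (22.13, np.float32(-1.1), 0.95), (22.24, np.float32(-1.2), 0.95), (22.35, np.float32(-1.3), 0.95), (22.46, np.float32(-1.3), 0.95), (22.57, np.float32(-1.4), 0.95), (22.68, np.float32(-1.5), 0.95), (22.78, np.float32(-1.5), 0.95), (22.89, np.float32(-1.6), 0.95), (23.0, np.float32(-1.7), 0.95), (23.11, np.float32(-1.7), 0.95), (23.22, np.float32(-1.8), 0.95), (23.32, np.float32(-1.9), 0.95), (23.43, np.float32(-1.9), 0.94), (23.54, np.float32(-2.0), 0.95)]
```

```bash
python3 - <<'E'
from h import *
o=robot.get_obs();P=o['tool_pos'];print(P,o['tool_rot'],o['clock'])
for dz in(0,-.014): print(proj('side',P+[0,0,dz]),wproj(P+[0,0,dz]))
print('cap',proj('side',np.array([*BT,.232])))
p,d=robot.snapshot('side')
for r in range(140,180,2):
    print(r,[tuple((world('side',(c,r),d[r,c])*1e3).astype(int)) for c in(301,304,307)])
s=cv2.imread('pics/s4.png')[100:200,250:370]; w=cv2.imread('pics/w4.png')[150:270,250:410]
cv2.imwrite('pics/m4.png',np.hstack([cv2.resize(s,(400,333),interpolation=2),cv2.resize(w,(400,300),interpolation=2)[:300].repeat(1,0) if 0 else cv2.resize(w,(400,333),interpolation=2)]))
E
```

```text
[0.62019634 0.01788552 0.25001115] [ 3.14159203e+00 -2.85080133e-05 -9.69995745e-01] 23.7
[303.54340903 164.36014507] [319.10009513 230.48187858]
[303.71362675 168.54770163] [319.05927591 224.01763977]
cap [303.75711298 169.73838541]
140 [(np.int64(614), np.int64(27), np.int64(334)), (np.int64(606), np.int64(24), np.int64(337)), (np.int64(603), np.int64(17), np.int64(334))]
142 [(np.int64(614), np.int64(28), np.int64(328)), (np.int64(609), np.int64(22), np.int64(328)), (np.int64(604), np.int64(16), np.int64(328))]
144 [(np.int64(613), np.int64(29), np.int64(323)), (np.int64(609), np.int64(22), np.int64(322)), (np.int64(604), np.int64(16), np.int64(322))]
146 [(np.int64(616), np.int64(26), np.int64(314)), (np.int64(612), np.int64(20), np.int64(314)), (np.int64(604), np.int64(17), np.int64(316))]
148 [(np.int64(617), np.int64(26), np.int64(308)), (np.int64(609), np.int64(23), np.int64(310)), (np.int64(601), np.int64(20), np.int64(313))]
150 [(np.int64(619), np.int64(25), np.int64(300)), (np.int64(609), np.int64(23), np.int64(304)), (np.int64(602), np.int64(19), np.int64(305))]
152 [(np
[... 1300 characters left out ...]
27), np.int64(21), np.int64(229)), (np.int64(620), np.int64(16), np.int64(230)), (np.int64(611), np.int64(13), np.int64(233))]
172 [(np.int64(619), np.int64(28), np.int64(230)), (np.int64(612), np.int64(23), np.int64(231)), (np.int64(605), np.int64(19), np.int64(233))]
174 [(np.int64(615), np.int64(32), np.int64(227)), (np.int64(607), np.int64(28), np.int64(229)), (np.int64(608), np.int64(17), np.int64(223))]
176 [(np.int64(842), np.int64(-157), np.int64(-1)), (np.int64(619), np.int64(18), np.int64(211)), (np.int64(827), np.int64(-173), np.int64(-2))]
178 [(np.int64(830), np.int64(-147), np.int64(1)), (np.int64(617), np.int64(20), np.int64(207)), (np.int64(814), np.int64(-161), np.int64(1))]
```

View pics/m4.png

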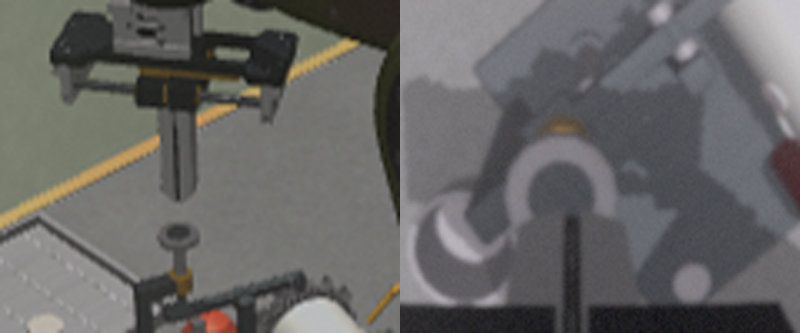

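```bash
cat > press.py <<'E'
from h import *
def F(n=3): return np.mean([(robot.dwell(.01),robot.get_obs()['wrist_force'][2])[1] for _ in range(n)])
f0=F(5)
robot.move_linear([*BT,.208],vel=.12)
hit=robot.move_linear([*BT,.191],vel=.012,until_force=3.0); z=robot.get_obs()['tool_pos'][2]
print('f0',f0,'hit',hit,z,F()-f0,robot.get_obs()['clock'])
zl=z; ref=look(); np.save('ref.npy',ref); log=[]; fm=0
for i in range(30):
    g=look(); s,c=shift(ref,g); f=F(2)-f0; fm=max(fm,f); log.append((round(z*1e3,1),round(float(f),1),round(float(s),1)))
    if s>1.5: print('moving'); break
    if f>11: print('hard'); break
    if fm>4.8 and f<fm-1.5:
        robot.dwell(.15); s,c=shift(ref,look())
        if s>1.: print('moving'); break
    z-=.001 if zl-z<.0035 and f<9 else .0005
    robot.move_linear([*BT,z],vel=.02)
print(*log,robot.get_obs()['clock'])
E
python3 press.py
```

```text
f0 -0.03372679068216652 hit True 0.20169028511098624 3.203799275541447 25.025
moving
(np.float64(201.7), 3.9, -0.0) (np.float64(200.7), 4.4, -0.0) (np.float64(199.7), 6.0, -0.2) (np.float64(198.7), 6.5, -0.2) (np.float64(197.7), 7.0, -0.5) (np.float64(197.2), 6.4, -0.4) (np.float64(196.7), 6.5, -0.4) (np.float64(196.2), 6.7, -0.5) (np.float64(195.7), 7.2, -0.6) (np.float64(195.2), 6.6, -0.6) (np.float64(194.7), 7.0, -0.5) (np.float64(194.2), 6.6, -0.5) (np.float64(193.7), 4.2, 1.5) 29.1417
```

```bash
cat > track.py <<'E'
from h import *
import sys
T1=float(sys.argv[1]); tot=float(sys.argv[2]); last=np.load(sys.argv[3])
t0=robot.get_obs()['clock']; L=[]
while robot.get_obs()['clock']-t0<T1-.06:
    robot.dwell(.1); p,_=robot.snapshot('wrist'); g=cv2.cvtColor(unwrap(p),cv2.COLOR_RGB2GRAY).astype(np.float32)
    s,c=shift(last,g); tot+=float(s); last=g; L.append((round(tot,1),round(float(c),2)))
np.save('last.npy',last); o=robot.get_obs()
print(o['clock'],o['wrist_force'][2],*L)
r=cv2.cvtColor(unwrap(p,.046),cv2.COLOR_RGB2GRAY)[:,10:60].mean(1)
print('e5..64 step3',r[0:60:3].astype(int))
cv2.imwrite(f'pics/t{o["clock"]:.1f}.png',p[:,:,::-1])
E
python3 track.py 1.0 0 ref.npy
```

```text
30.1917 5.280836188219672 (6.7, 0.84) (8.7, 0.93) (10.6, 0.91) (12.4, 0.93) (14.4, 0.92) (16.3, 0.92) (18.1, 0.9)
e5..64 step3 [114 114 115 115 115 114 115 115 115 114 114 113 113 114 120 134 158 181
 195 202]
```

```bash
python3 - <<'E'
import cv2,numpy as np
a=cv2.imread('pics/w4.png')[80:200,350:510];b=cv2.imread('pics/t30.2.png')[80:200,350:510]
f=lambda x:cv2.resize(x,(400,300),interpolation=2)
cv2.imwrite('pics/m5.png',np.hstack([f(a),f(b)]))
E
```

```text
(no output)
```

View pics/m5.png

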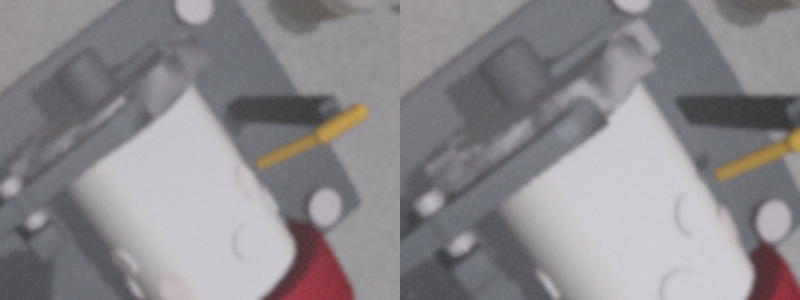

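```bash
python3 track.py 1.8 18.1 last.npy; ls pics/t*; python3 - <<'E'
import cv2,glob
f=sorted(glob.glob('pics/t3*.png'))[-1]
cv2.imwrite('pics/m6.png',cv2.resize(cv2.imread(f)[80:200,350:510],(640,480),interpolation=2))
E
```

```text
31.9917 3.5588194995459252 (20.0, 0.93) (21.9, 0.93) (24.0, 0.93) (25.9, 0.94) (27.9, 0.92) (29.7, 0.93) (31.7, 0.93) (33.6, 0.92) (35.3, 0.91) (37.2, 0.94) (38.9, 0.92) (40.5, 0.93)
e5..64 step3 [105 106 106 106 106 106 106 105 105 105 105 104 103 102 102 104 121 164
 192 200]
pics/t30.2.png
pics/t32.0.png
pics/top0.png
```

View pics/m6.png

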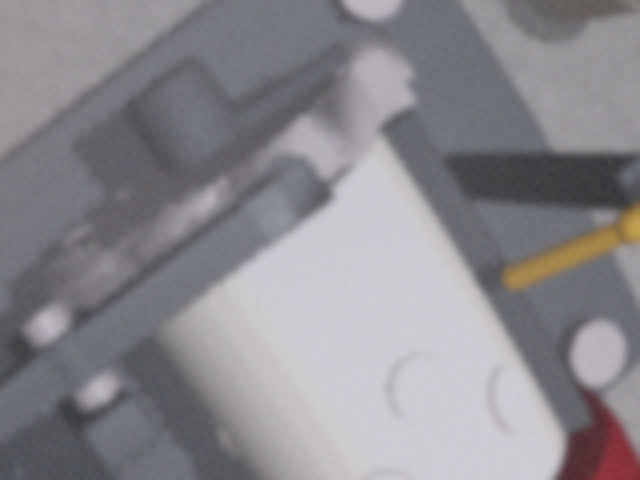

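```bash
python3 - <<'E'
from h import *
robot.move_linear([*BT,.236],vel=.12)
E
python3 track.py 2.2 40.5 last.npy; python3 - <<'E'
import cv2,glob,numpy as np
from h import *
s,_=save('s9','side')
f=sorted(glob.glob('pics/t3*.png'))[-1]
cv2.imwrite('pics/m7.png',np.hstack([cv2.resize(cv2.imread(f)[80:200,350:510],(480,360),interpolation=2),cv2.resize(s[160:250,290:370,::-1],(320,360),interpolation=2)]))
E
```

```text
34.7417 0.32128103664219404 (48.3, 0.68) (49.2, 0.97) (50.4, 0.98) (51.6, 0.99) (52.8, 0.99) (53.8, 1.0) (53.7, 1.0) (53.7, 1.0) (53.7, 1.0) (53.7, 1.0) (53.7, 1.0) (53.7, 1.0) (53.7, 1.0) (53.6, 1.0) (53.6, 1.0)
e5..64 step3 [109 110 110 111 111 111 112 112 112 111 109 106 102 100  98  97  96  96
 109 160]
```

View pics/m7.png

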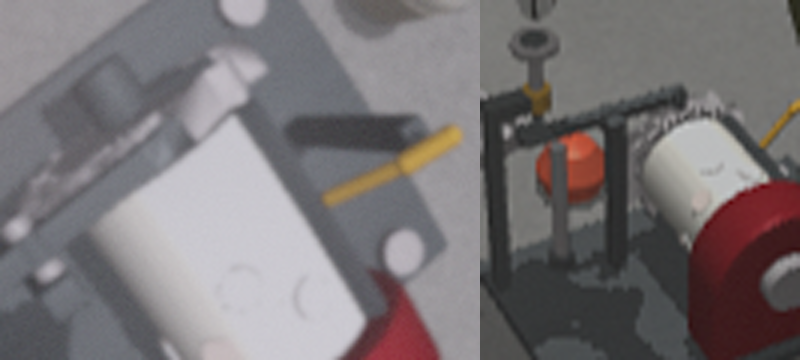

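```bash
python3 - <<'E'
from h import *
robot.move_linear([*BT,.29],vel=.1)
a=look(); robot.dwell(.5); print(shift(a,look()),robot.get_obs()['clock'])
print(robot.finish_job())
E
```

```text
(np.float32(-0.10068154), np.float32(0.998213)) 36.0833
the job is handed in; nothing more can be done
None
```

The drum is locked at home with its rib under the pointer: I levered the pawl out at about 7 N without reaching its stop and let it drop before home. The arm was clear when I handed the job in at 36 s.

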